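# Right the fallen solvent bottle against the splash guard

### The job

The blue solvent bottle has tipped over in front of the grey splash guard. Without lifting it clear of the bench, raise its cap end, lean it on the face of the guard and let go so that it rests there tilted by itself; then push its foot in toward the guard until the bottle stands upright on its own with less than 5 cm between it and the guard. Leave the swab pot, the mug and the tape roll where they are.

Things in the scene. Friction and masses are not known exactly. Their poses are not given: they have to be found in the camera images.
- bottle: Blue plastic bottle, 0.28 to 0.56 kg, found lying on one side, cap toward the guard (axis 38 mm up). Body square, 76 x 76 mm, 115 mm long; shoulder, neck 29 mm across, white cap; 170 mm overall. Origin: centre of the flat foot face; x runs from foot to cap (level when lying, up when standing). Centre of mass about 65 mm from the foot, so it tips onto its foot when under 30 degrees from vertical.
- cap (a point): Centre of the bottle's round white cap (36 mm in diameter, 28 mm long, does not turn), on the bottle's axis 156 mm from the foot face. Pinched across the cap, the bottle swivels between the fingers and its foot drags on the bench. Leaning with its cap on the guard it stays put at about 35 to 60 degrees from vertical.
- guard: Grey smooth sheet-metal splash guard fixed to the bench: upright panel 220 mm wide, 175 mm high, 9 mm thick, low flange behind. Origin: bottom centre of its front face; x points through the panel, away from the bottle (face at x = 0, bottle at negative x), y along it, z up. The leaning bottle's raised outer foot edge must be free to come down as the foot is pushed in, or the bottle jams.
- swab_pot: Yellow pot of cotton swabs, 60 mm across, 82 mm high, beside the bottle; origin at the centre of its underside. A bystander.
- mug: White mug with dark dots, 82 mm across (114 with its handle), 91 mm high, behind the guard; origin near the centre of its underside. A bystander.
- tape: Roll of yellow tape lying flat, 62 mm across, 20 mm high, beside the foot end of the bottle; origin at the centre of its underside. A bystander.
Mind the look-alikes: they are no part of the job. Of the things that look like the guard, the larger one is meant.

How it is judged (in metres and radians):
On the way, in this order (a step that is already met when the one before it is completed fails the run):
1. the bottle leans on the guard by itself (axis 29 to 70 degrees from vertical), not touched by the robot (angle between bottle's own x axis and vertical between 0.5 and 1.22 rad and contact force between bottle and guard above 0.05 N and contact force between each of the arm, the fingers and bottle below 0.05 N and linear speed of bottle below 0.02 m/s), for 0.3 s.
2. the fingers push at the foot end (grasp point within 12 cm of the centre of the foot) while the bottle still leans on the guard (contact force between the fingers and bottle above 0.2 N and distance between the grasp point and bottle below 0.12 m and angle between bottle's own x axis and vertical above 0.35 rad and contact force between bottle and guard above 0.05 N), for 0.1 s.
3. the foot is pushed in far enough that the bottle stands upright near the guard (angle between bottle's own x axis and vertical below 0.1 rad and x of bottle in the frame of guard above -0.105 m), for 0.2 s.
At the end, for the whole second after the job is handed in: the bottle stands at rest on its foot on the bench (within 4 degrees of upright) in front of the guard panel, the centre of its foot no more than 98 mm from the guard's face (a gap of at most about 6 cm), released (angle between bottle's own x axis and vertical below 0.07 rad and height (world z) of bottle below 0.006 m and x of bottle in the frame of guard between -0.098 and 0 m and y of bottle in the frame of guard between -0.11 and 0.11 m and linear speed of bottle below 0.02 m/s and angular speed of bottle below 0.1 rad/s); the robot touches nothing.
It fails at once if the bottle is lifted clear of the bench (centre of its foot above 65 mm) (height (world z) of bottle above 0.065 m).
It fails at once if a bystander (swab pot, mug, tape) is displaced by more than 25 mm or tipped over (distance of any of swab_pot, mug, tape from where it was at the start of the episode above 0.025 m or angle between any of swab_pot, mug's own z axis and vertical above 0.5 rad).
It also fails if it takes over 72 s, if anything falls off the work surface, if the arm or the gripper's body presses on something with over 40 N, if the wrist force passes 120 N, or if a joint passes its speed limit or range.

### The arm

A 6-joint arm with a two-finger parallel gripper is mounted at the origin on a cart in front of the work surface, level with it; the furniture and walls round the work are solid. World frame = base frame: x ahead of the robot, y to its left, z up, the work surface at z = 0. Lengths are in m, angles in degrees, forces in N, time in s.
With the tool pointing down it reaches from about 0.3 to 0.75 m from the base axis. Payload 8.5 kg.
Tool frame: the origin (TCP) lies on the centre line of the jaws, within the pads' length; the fingertips stand 17 mm ahead of it and the grasp point (between the pads) lies 2 mm behind it (env.tip_extent is the distance from the TCP to the fingertips, in m); z points along the fingers, y is the direction in which the jaws open and shut (so a half turn about z gives the same grasp; the last joint's range is limited). The gripper opens to 85 mm and grips with 20 to 120 N. Pads are 22 mm wide; open, the fingers measure 114 mm over their backs; the gripper's body (76 mm by 85 mm) begins 54 mm behind the grasp point. The pads swing forward as they close: fully open they stand 13 mm farther back than shut.
Start: joints at [-85.216, 21.807, 74.336, -0, 83.858, -12.336], TCP at [0.162, -0.526, 0.215] pointing down, gripper open.
Joint ranges: [-178.18, 178.18], [-50.72, 133.34], [12.68, 142.11], [-81.47, 261.47], [9.98, 163.14], [-165.26, 165.26]. Speed limits (degrees/s): [136.94, 136.94, 180, 180, 180, 180].

### API

Orientations are given as a 3x3 rotation matrix whose columns are the frame's x, y, z axes.
In Python, from rig import telemetry, get_image, camera_params, close_job, env gives the robot as it stands.
- The arm moves only by the tool apply_moves, never from a script. Its argument "motion" is a list of rows, each an object of numbers: "tx", "ty", "tz": the shift along the tool's x, y, z in cm; "turn": the turn about the tool's z in degrees; "jaw": the gripper's target within -1 to 1 (fully open at 1, half-way at 0, shut at -1). In form: [{"tx": .., "ty": .., "tz": .., "turn": .., "jaw": ..}, ...]. A call has 1 to 5 rows; each row is the pose to reach, as a shift and turn from the pose measured when the call began, along the tool's axes at that moment; what a row does not reach only later rows make up. A row lasts 1/12 s, in which the tool goes at most 41.7 mm and 7.16 degrees, less where a joint would pass 70% of its speed; a pose out of reach is approached as far as the arm can. A call with a gripper value outside its range is refused whole. The fingers move at their own pace and stop on an object; "squeeze" is the grip in N (left out, the last holds). Time passes only in rows, so rows that repeat a pose let the fingers close. It gives the time, the measured TCP pose, the force and the opening at its end, in the units of the state.
- telemetry.observe(): the state, without advancing time (a new reading comes with each control period).
- get_image(name): name is "side" or "top"; returns (picture, depth): 420x560x3 uint8, red, green, blue; 420x560 float32, m along the optical axis (not along the pixel's ray), 0 where there is no reading.
- camera_params(name): a dict with "fx", "fy", "cx", "cy" (pixels), "D" ([k1, k2, p1, p2, k3] as OpenCV has them; the pictures are not rectified), "rvec" (rotation vector, rad) and "tvec" (3), from world to camera coordinates, as OpenCV has them. Camera axes: x right, y down, z forward; pixel columns grow to the right and rows downward; lengths in m; the calibration is good to about 2 mm. A picture is of the moment at which its call begins. camera_params takes no time and is no camera call.
- close_job(): hands the job in, once; it reports no verdict.
The state is a dict: "time_s": time; "q": joint angles; "qvel": joint speeds; "joint_efforts": joint torques, N m; "position": TCP position; "tool_rot": TCP orientation; "ft_force": force on the tool from outside, world axes, zero at the start; "wrist_torque": the same for the moment, N m; "grip_width": finger opening in m.
Only numpy, scipy, OpenCV 4.12 (cv2) and the standard library are available. Lean on these libraries where they do the work, as an engineer would, in place of code of your own. Each camera call takes 0.05 s, during which the arm holds its last target. There are 200 camera calls.

## Working session

There is one attempt and no reset: what is moved stays moved. The work goes in short steps, Python scripts to look and compute and a tool call to move; the robot and the scene stay as the last step left them, time stands still between calls to the robot, and variables do not carry over. Pictures are saved under pics/ and viewed, about 8 in all and at most 12, crops included, and the job is handed in when it is done.

Besides the shell and the picture viewer there is one more tool, called after "Emit:" by a JSON object that holds its "op" and its "data", one argument or row to a line. apply_moves: Moves the arm, as the interface text tells. Its arguments: {"type":"object","properties":{"motion":{"type":"array"},"squeeze":{"type":"number"}},"required":["motion"]}

```bash
mkdir -p pics; ls; python3 - <<'E'
from rig import *
import cv2,numpy as np
for n in("side","top"):
    im,d=get_image(n);np.savez(f"{n}0.npz",im=im,d=d);cv2.imwrite(f"pics/{n}0.png",im[:,:,::-1]);print(n,camera_params(n))
print(telemetry.observe(), env.tip_extent)
E
```

```text
pics
side {'fx': 409.88914102846644, 'fy': 409.88914102846644, 'cx': 278.37931791437245, 'cy': 203.3831155198826, 'D': array([-0.0512239,  0.       ,  0.       ,  0.       ,  0.       ]), 'rvec': array([ 0.37462583, -2.71227294,  1.23853381]), 'tvec': array([0.5439784 , 0.15151998, 0.9917247 ])}
top {'fx': 439.58914673196125, 'fy': 439.58914673196125, 'cx': 273.68891077788913, 'cy': 212.16191340387232, 'D': array([0.04359728, 0.        , 0.        , 0.        , 0.        ]), 'rvec': array([ 2.15280339, -2.10160964,  0.20739273]), 'tvec': array([-0.06398862,  0.55593686,  1.31755568])}
{'time_s': 0.1, 'q': array([-8.52162798e+01,  2.18381054e+01,  7.43802130e+01, -1.57775689e-03,
        8.38581495e+01, -1.23356270e+01]), 'qvel': array([ 0.00039338, -0.06271837, -0.06583774, -0.03970392, -0.08819239,
        0.03142092]), 'joint_efforts': array([ 4.50365595e-03, -4.49218869e+01, -2.31653112e+01, -1.04696724e-04,
        3.69782414e-03, -2.18130043e-05]), 'position': array([ 0.16186679, -0.52533835,  0.21446556]), 'tool_rot': array([[ 9.55692816e-01,  2.94365796e-01, -1.38583572e-04],
       [ 2.94365715e-01, -9.55691929e-01,  1.32768434e-03],
       [ 2.58381657e-04, -1.30965264e-03, -9.99999109e-01]]), 'ft_force': array([0.13093825, 0.10525752, 0.4796627 ]), 'wrist_torque': array([-0.0048219 ,  0.00081367,  0.00445251]), 'grip_width': 0.08515594535068446} 0.017
```

View pics/top0.png

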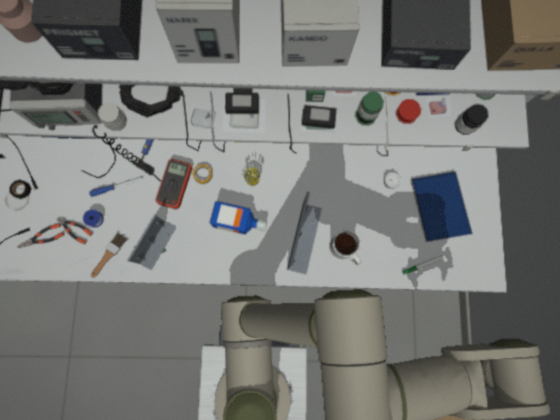

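View pics/side0.png

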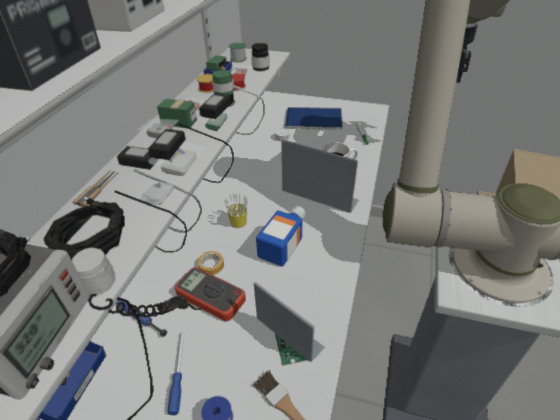

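The top view shows the bottle (232,217) with its cap at (262,225). The guard is the panel from (307,195) to (292,268); its smaller look-alike is at (152,242). The swab pot is at (252,172), the tape at (203,173) and the mug at (345,243).

```bash
cat > h.py <<'E'
import numpy as np,cv2
from rig import camera_params
def cam(n):
    p=camera_params(n);K=np.array([[p['fx'],0,p['cx']],[0,p['fy'],p['cy']],[0,0,1]])
    return K,p['D'],cv2.Rodrigues(p['rvec'])[0],p['tvec']
def cloud(n,d):
    K,D,R,t=cam(n);h,w=d.shape
    uv=np.stack(np.meshgrid(np.arange(w),np.arange(h)),-1).reshape(-1,1,2).astype(float)
    x=cv2.undistortPoints(uv,K,D)[:,0]
    P=np.c_[x,np.ones(len(x))]*d.reshape(-1,1)
    return ((P-t)@R).reshape(h,w,3)
def rays(n,uv,z):
    K,D,R,t=cam(n);x=cv2.undistortPoints(np.array(uv,float).reshape(-1,1,2),K,D)[:,0]
    r=np.c_[x,np.ones(len(x))]@R;c=-R.T@t
    return c+r*((z-c[2])/r[:,2])[:,None]
E
python3 - <<'E'
from h import *
for n in("side","top"):
    f=np.load(n+"0.npz");im,d=f['im'],f['d'];P=cloud(n,d);hsv=cv2.cvtColor(im,cv2.COLOR_RGB2HSV)
    R={'top':dict(bot=(205,195,275,245),guard=(285,185,325,275),pot=(240,150,268,188),tape=(190,158,217,188),mug=(328,228,365,268)),
       'side':dict(bot=(250,200,310,268),guard=(272,135,362,215),pot=(222,190,252,230),tape=(192,248,228,276),mug=(322,140,360,170))}[n]
    for k,(a,b,c,e) in R.items():
        Q=P[b:e,a:c].reshape(-1,3);H=hsv[b:e,a:c].reshape(-1,3).astype(int)
        ok=(d[b:e,a:c].ravel()>0)
        lo=.012 if k!='tape' else .006
        m=ok&(Q[:,2]>lo)&(Q[:,2]<.25)
        if k in('tape','pot'): m&=(H[:,0]>15)&(H[:,0]<35)&(H[:,1]>110)
        q=Q[m]
        print(n,k,m.sum(),'min',np.percentile(q,1,0).round(3),'max',np.percentile(q,99,0).round(3),'med',np.median(q,0).round(3))
        if k=='bot':
            top=q[q[:,2]>.066];r=cv2.minAreaRect(top[:,:2].astype(np.float32));print('  top face',r)
            blue=q[(H[m][:,0]>100)&(H[m][:,0]<130)&(H[m][:,1]>100)]
            print('  blue rect',cv2.minAreaRect(blue[:,:2].astype(np.float32)))
            w=q[(H[m][:,1]<60)&(q[:,2]<.066)&(q[:,2]>.03)];print('  white lower',len(w),np.median(w,0) if len(w) else 0)
        if k=='guard':
            t=q[q[:,2]>.165];r=cv2.minAreaRect(t[:,:2].astype(np.float32));print('  top edge',len(t),r, np.degrees(np.arctan2(*cv2.fitLine(t[:,:2].astype(np.float32),2,0,.01,.01).ravel()[[1,0]])))
            for y in np.linspace(t[:,1].min(),t[:,1].max(),5):
                s=t[abs(t[:,1]-y)<.01];print('   ',s.mean(0).round(3),s[:,0].min().round(3))
    # guard front face in the side view / plane fit
    if n=='side':
        a,b,c,e=R['guard'];q=P[b:e,a:c].reshape(-1,3);q=q[(q[:,2]>.03)&(q[:,2]<.16)]
        for z0 in(.04,.08,.12,.15):
            s=q[abs(q[:,2]-z0)<.012];l=cv2.fitLine(s[:,:2].astype(np.float32),cv2.DIST_HUBER,0,.01,.01).ravel();print(z0,len(s),l.round(4))
E
```

```text
side bot 1884 min [ 0.492 -0.019  0.014] max [0.581 0.147 0.079] med [0.529 0.106 0.072]
  top face ((0.5365116596221924, 0.08239792287349701), (0.12271451205015182, 0.07542052865028381), 78.81360626220703)
  blue rect ((0.5340051054954529, 0.071693055331707), (0.14652186632156372, 0.07455162703990936), 78.91272735595703)
  white lower 220 [0.50503824 0.04084756 0.05151967]
side guard 4192 min [ 0.384 -0.322  0.014] max [0.603 0.028 0.177] med [ 0.483 -0.119  0.091]
  top edge 396 ((0.49037933349609375, -0.11929517984390259), (0.014619756489992142, 0.2208934873342514), 77.2397689819336) -12.6758995
    [ 0.579 -0.141  0.173] 0.542
    [ 0.546 -0.133  0.172] 0.48
    [ 0.485 -0.119  0.172] 0.43
    [ 0.429 -0.106  0.172] 0.383
    [ 0.399 -0.098  0.171] 0.383
side pot 166 min [ 0.65  -0.003  0.013] max [0.699 0.05  0.048] med [0.668 0.043 0.032]
side tape 148 min [0.655 0.157 0.007] max [0.715 0.216 0.022] med [0.67  0.202 0.018]
side mug 852 min [ 0.385 -0.31   0.046] max [ 0.497 -0.095  0.177] med [ 0.444 -0.113  0.143]
0.04 493 [ 0.9745 -0.2246  0.4992 -0.1208]
0.08 771 [ 0.238   0
[... 443 characters left out ...]
ower 142 [ 0.51166216 -0.00874346  0.05136038]
top guard 371 min [ 0.384 -0.155  0.013] max [ 0.593 -0.095  0.18 ] med [ 0.487 -0.122  0.173]
  top edge 248 ((0.48992928862571716, -0.12224140018224716), (0.009054447524249554, 0.2185686230659485), 77.1979751586914) -12.786429
    [ 0.579 -0.143  0.175] 0.555
    [ 0.548 -0.136  0.175] 0.497
    [ 0.491 -0.122  0.175] 0.438
    [ 0.436 -0.11   0.175] 0.386
    [ 0.401 -0.101  0.175] 0.384
top pot 40 min [0.646 0.005 0.013] max [0.7   0.035 0.08 ] med [0.694 0.019 0.034]
top tape 87 min [0.656 0.155 0.012] max [0.714 0.214 0.026] med [0.682 0.178 0.019]
top mug 740 min [ 0.406 -0.308  0.024] max [ 0.498 -0.228  0.093] med [ 0.457 -0.272  0.055]
```

```bash
cat >> h.py <<'E'
from rig import telemetry
N=np.array([.221,.975]);N/=np.linalg.norm(N);Y=np.array([N[1],-N[0]])
G=np.array([.491,-.1165])   # guard front face centre
def dw(p): p=np.asarray(p)[:2]-G; return p@N,p@Y     # distance in front of face, along guard
def wd(d,y): return G+d*N+y*Y
def go(xyz):
    s=telemetry.observe();R=s['tool_rot'];v=R.T@(np.array(xyz)-s['position'])*100
    a=np.degrees(np.arctan2(R[1,1],R[0,1]));want=np.degrees(np.arctan2(Y[1],Y[0]))
    turn=-((want-a+90)%180-90)
    print('t',round(s['time_s'],2),'pos',s['position'].round(4),'d,y',np.round(dw(s['position'])*np.array(1),4),'move cm',v.round(2),'turn',turn.round(1),'F',s['ft_force'].round(1),'w',s['grip_width'].round(4))
E
python3 -c "
from h import *
print(dw([.549,.141]),dw([.519,-.012]),dw([.672,.02]))
go([.2,-.45,.30])"
```

```text
(np.float64(0.2639509843237282), np.float64(-0.0003575954907456963)) (np.float64(0.10810436772053672), np.float64(0.0042066233184090696)) (np.float64(0.17313473314669947), np.float64(0.14634758002174542))Traceback (most recent call last):
  File "<string>", line 4, in <module>
    go([.2,-.45,.30])
    ~~^^^^^^^^^^^^^^^
  File "h.py", line 25, in go
    print('t',round(s['time_s'],2),'pos',s['position'].round(4),'d,y',np.round(dw(s['position'])*np.array(1),4),'move cm',v.round(2),'turn',turn.round(1),'F',s['ft_force'].round(1),'w',s['grip_width'].round(4))
                                                                                                                                                                                         ^^^^^^^^^^^^^^^^^^^^^
AttributeError: 'float' object has no attribute 'round'
```

Emit:
{"op": "apply_moves", "data": {
  "motion": [
    {"tz": -4,"turn": -7,"jaw": 1},
    {"tz": -8,"turn": -14,"jaw": 1},
    {"tz": -10,"turn": -21,"jaw": 1},
    {"tx": 3,"ty": -2,"tz": -10,"turn": -28,"jaw": 1},
    {"tx": 6,"ty": -4,"tz": -10,"turn": -35,"jaw": 1}
  ]
}}

```text
invalid input
```

```bash
python3 -c "
from h import *
go([.519,-.012,.30])"
```

```text
Traceback (most recent call last):
  File "h.py", line 25, in go
    print('t',round(s['time_s'],2),'pos',s['position'].round(4),'d,y',np.round(dw(s['position'])*np.array(1),4),'move cm',v.round(2),'turn',turn.round(1),'F',s['ft_force'].round(1),'w',s['grip_width'].round(4))
                                                                                                                                                                                         ^^^^^^^^^^^^^^^^^^^^^
AttributeError: 'float' object has no attribute 'round'
```

Emit:
{"op": "apply_moves", "data": {
  "motion": [
    {"tx": 0,"ty": 0,"tz": -4,"turn": -7,"jaw": 1},
    {"tx": 0,"ty": 0,"tz": -8,"turn": -14,"jaw": 1},
    {"tx": 0,"ty": 0,"tz": -10,"turn": -21,"jaw": 1},
    {"tx": 3,"ty": -2,"tz": -10,"turn": -28,"jaw": 1},
    {"tx": 6,"ty": -4,"tz": -10,"turn": -35,"jaw": 1}
  ]
}}

```text
time_s: 0.52
position: [0.2073, -0.4698, 0.3149]
tool_rot: [[0.611, 0.791, 0.0], [0.791, -0.611, 0.0], [0.0, 0.0, -1.0]]
ft_force: [0.0, 0.6, -0.3]
grip_width: 0.0854
```

```bash
sed -i "s/s\['grip_width'\].round(4)/round(float(s['grip_width']),4)/" h.py; python3 -c "
from h import *
go([.519,-.012,.30])"
```

```text
t 0.52 pos [ 0.2073 -0.4698  0.3149] d,y [-0.4073 -0.1986] move cm [55.29 -3.32  1.49] turn -24.9 F [ 0.   0.6 -0.3] w 0.0854
```

Emit:
{"op": "apply_moves", "data": {
  "motion": [
    {"tx": 4,"ty": 0,"tz": 0,"turn": -6,"jaw": 1},
    {"tx": 8,"ty": 0,"tz": 0,"turn": -12,"jaw": 1},
    {"tx": 12,"ty": -1,"tz": 0,"turn": -18,"jaw": 1},
    {"tx": 16,"ty": -1,"tz": 0,"turn": -25,"jaw": 1},
    {"tx": 20,"ty": -1,"tz": 0,"turn": -25,"jaw": 1}
  ]
}}

```text
time_s: 0.93
position: [0.322, -0.3035, 0.3148]
tool_rot: [[0.214, 0.977, 0.0], [0.977, -0.214, 0.0], [0.0, -0.0, -1.0]]
ft_force: [1.2, -0.0, 1.2]
grip_width: 0.0855
```

```bash
python3 -c "
from h import *
go([.519,-.012,.30])"
```

```text
t 0.93 pos [ 0.322  -0.3035  0.3148] d,y [-0.2197 -0.1235] move cm [32.69 13.01  1.49] turn 0.4 F [ 1.2 -0.   1.2] w 0.0855
```

Emit:
{"op": "apply_moves", "data": {
  "motion": [
    {"tx": 3.6,"ty": 1.5,"tz": 0,"turn": 0,"jaw": 1},
    {"tx": 7.2,"ty": 3,"tz": 0,"turn": 0,"jaw": 1},
    {"tx": 10.8,"ty": 4.5,"tz": 0,"turn": 0,"jaw": 1},
    {"tx": 14.4,"ty": 6,"tz": 0,"turn": 0,"jaw": 1},
    {"tx": 18,"ty": 7.5,"tz": 0,"turn": 0,"jaw": 1}
  ]
}}

```text
time_s: 1.35
position: [0.4344, -0.1417, 0.3148]
tool_rot: [[0.214, 0.977, -0.0], [0.977, -0.214, 0.0], [0.0, -0.0, -1.0]]
ft_force: [0.5, -2.0, 0.0]
grip_width: 0.0854
```

```bash
python3 -c "
from h import *
go([.519,-.012,.30])"
```

```text
t 1.35 pos [ 0.4344 -0.1417  0.3148] d,y [-0.0371 -0.0496] move cm [14.48  5.49  1.48] turn 0.4 F [ 0.5 -2.   0. ] w 0.0854
```

Emit:
{"op": "apply_moves", "data": {
  "motion": [
    {"tx": 4,"ty": 1.5,"tz": 0,"turn": 0,"jaw": 1},
    {"tx": 8,"ty": 3,"tz": 0,"turn": 0,"jaw": 1},
    {"tx": 12,"ty": 4.5,"tz": 0,"turn": 0,"jaw": 1},
    {"tx": 14.5,"ty": 5.5,"tz": 1,"turn": 0,"jaw": 1},
    {"tx": 14.5,"ty": 5.5,"tz": 3,"turn": 0,"jaw": 1}
  ]
}}

```text
time_s: 1.77
position: [0.5217, -0.0076, 0.2854]
tool_rot: [[0.209, 0.978, 0.004], [0.978, -0.209, 0.001], [0.002, 0.003, -1.0]]
ft_force: [-0.3, -0.6, -0.8]
grip_width: 0.0853
```

```bash
python3 - <<'E'
from h import *
from rig import get_image
im,d=get_image('side');cv2.imwrite('pics/side1.png',im[:,:,::-1])
go([.519,-.012,.037])
E
```

```text
t 1.82 pos [ 0.519  -0.0092  0.2803] d,y [0.1109 0.0036] move cm [-0.3   0.21 24.33] turn 0.7 F [-0.1  0.3 -3.4] w 0.0854
```

View pics/side1.png

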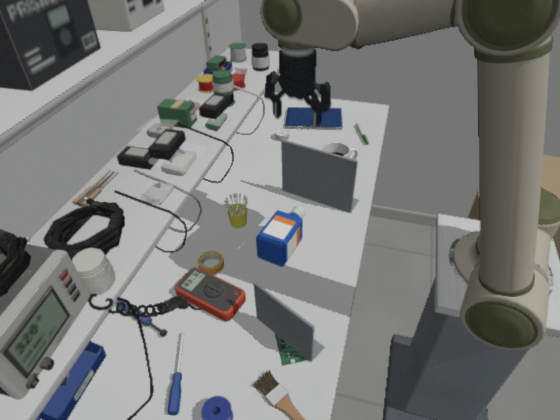

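The gripper (300,90) hangs over the cap at (297,213) with its way down clear.

Emit:
{"op": "apply_moves", "data": {
  "motion": [
    {"tx": -0.3,"ty": 0.2,"tz": 4,"turn": 0.7,"jaw": 1},
    {"tx": -0.3,"ty": 0.2,"tz": 8,"turn": 0.7,"jaw": 1},
    {"tx": -0.3,"ty": 0.2,"tz": 12,"turn": 0.7,"jaw": 1},
    {"tx": -0.3,"ty": 0.2,"tz": 15,"turn": 0.7,"jaw": 1},
    {"tx": -0.3,"ty": 0.2,"tz": 17,"turn": 0.7,"jaw": 1}
  ]
}}

```text
time_s: 2.23
position: [0.5176, -0.0125, 0.1074]
tool_rot: [[0.222, 0.975, -0.011], [0.975, -0.222, 0.003], [0.001, -0.011, -1.0]]
ft_force: [0.5, 0.2, 0.8]
grip_width: 0.0854
```

```bash
python3 -c "
from h import *
go([.519,-.012,.036])"
```

```text
t 2.23 pos [ 0.5176 -0.0125  0.1074] d,y [0.1073 0.0029] move cm [0.07 0.21 7.14] turn -0.1 F [0.5 0.2 0.8] w 0.0854
```

Emit:
{"op": "apply_moves", "data": {
  "motion": [
    {"tx": 0.1,"ty": 0.2,"tz": 2,"turn": 0,"jaw": 1},
    {"tx": 0.1,"ty": 0.2,"tz": 4,"turn": 0,"jaw": 1},
    {"tx": 0.1,"ty": 0.2,"tz": 5.5,"turn": 0,"jaw": 1},
    {"tx": 0.1,"ty": 0.2,"tz": 6.7,"turn": 0,"jaw": 1},
    {"tx": 0.1,"ty": 0.2,"tz": 7.1,"turn": 0,"jaw": 1}
  ]
}}

```text
time_s: 2.65
position: [0.518, -0.0122, 0.035]
tool_rot: [[0.223, 0.975, -0.014], [0.975, -0.223, 0.004], [0.001, -0.014, -1.0]]
ft_force: [0.2, 0.4, -0.3]
grip_width: 0.0853
```

```bash
python3 - <<'E'
from h import *
from rig import get_image
a,d=get_image('side');b,d=get_image('top')
c=cv2.resize(a[150:300,220:360],None,fx=2.8,fy=2.8);e=cv2.resize(b[150:300,190:330],None,fx=2.8,fy=2.8)
cv2.imwrite('pics/g1.png',np.hstack([c,e])[:,:,::-1])
go([.519,-.012,.036])
E
```

```text
t 2.75 pos [ 0.5187 -0.0121  0.0362] d,y [0.1079 0.0039] move cm [0.02 0.03 0.02] turn -0.1 F [-0.3 -0.3  0.8] w 0.0854
```

View pics/g1.png

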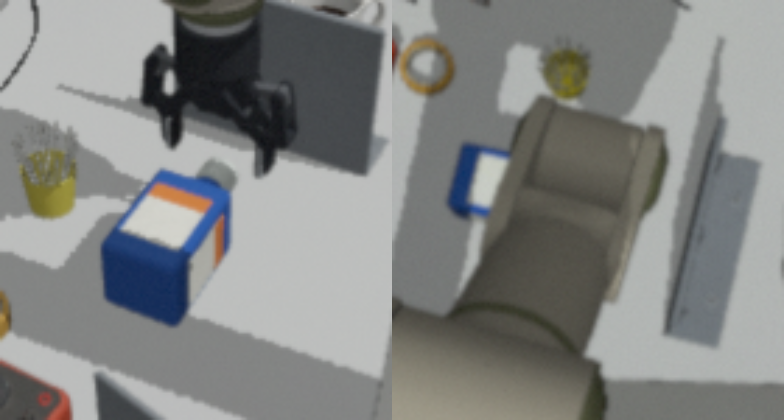

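The fingers (crop 170,130 and 265,155) straddle the cap (215,178). Now I close.

Emit:
{"op": "apply_moves", "data": {
  "motion": [
    {"tx": 0,"ty": 0,"tz": 0,"turn": 0,"jaw": -1},
    {"tx": 0,"ty": 0,"tz": 0,"turn": 0,"jaw": -1},
    {"tx": 0,"ty": 0,"tz": 0,"turn": 0,"jaw": -1},
    {"tx": 0,"ty": 0,"tz": 0,"turn": 0,"jaw": -1},
    {"tx": 0,"ty": 0,"tz": 0,"turn": 0,"jaw": -1}
  ],
  "squeeze": 25
}}

```text
time_s: 3.17
position: [0.5188, -0.0122, 0.0366]
tool_rot: [[0.223, 0.975, -0.011], [0.975, -0.223, 0.003], [0.001, -0.012, -1.0]]
ft_force: [-0.5, 0.3, 0.0]
grip_width: 0.0254
```

```bash
python3 -c "
from h import *
g=wd(.026,.004);go([g[0],g[1],.134])"
```

```text
t 3.17 pos [ 0.5188 -0.0122  0.0366] d,y [0.1079 0.0041] move cm [-8.18 -0.1  -9.75] turn -0.1 F [-0.5  0.3  0. ] w 0.0254
```

Emit:
{"op": "apply_moves", "data": {
  "motion": [
    {"tx": 0,"ty": 0,"tz": 0,"turn": 0,"jaw": -1},
    {"tx": 0,"ty": 0,"tz": 0,"turn": 0,"jaw": -1}
  ]
}}

```text
time_s: 3.33
position: [0.5192, -0.0124, 0.0373]
tool_rot: [[0.223, 0.975, -0.01], [0.975, -0.223, 0.003], [0.0, -0.01, -1.0]]
ft_force: [0.2, -0.7, 6.7]
grip_width: 0.0005
```

```bash
python3 - <<'E'
from h import *
from rig import get_image
a,d=get_image('side')
cv2.imwrite('pics/g2.png',cv2.resize(a[150:270,230:350],None,fx=5,fy=5)[:,:,::-1])
go([.519,-.012,.036])
E
```

```text
t 3.38 pos [ 0.5193 -0.0123  0.0374] d,y [0.1078 0.0046] move cm [ 0.03 -0.04  0.14] turn -0.1 F [-1.5 -0.4  5.7] w 0.0002
```

View pics/g2.png

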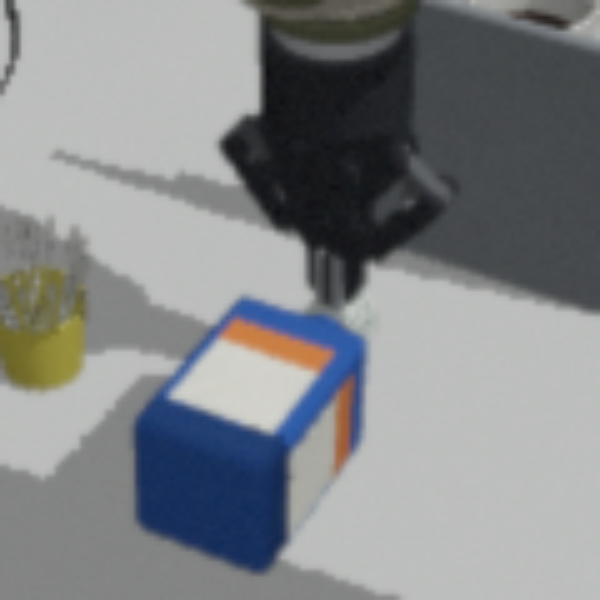

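The fingers shut completely on top of the cap (crop 335,300), not round it. I'll measure where the tips really are.

```bash
python3 - <<'E'
from h import *
from rig import get_image
a,d=get_image('side');P=cloud('side',d)
for v in range(198,222,2): print(v,[(P[v,u].round(3).tolist(),int(a[v,u].mean())) for u in (293,296,299,303)])
s=telemetry.observe();print(s['q'].round(2),s['position'],s['tool_rot'].round(3).tolist())
E
```

```text
198 [([0.527, -0.005, 0.097], 26), ([0.518, 0.001, 0.104], 23), ([0.51, 0.002, 0.106], 26), ([0.499, 0.003, 0.109], 23)]
200 [([0.527, -0.006, 0.09], 75), ([0.518, -0.001, 0.096], 39), ([0.51, 0.0, 0.098], 21), ([0.499, 0.004, 0.104], 30)]
202 [([0.527, -0.004, 0.085], 76), ([0.518, -0.002, 0.089], 84), ([0.511, -0.003, 0.089], 26), ([0.523, -0.106, 0.001], 117)]
204 [([0.527, -0.003, 0.079], 74), ([0.519, -0.003, 0.08], 86), ([0.511, -0.003, 0.082], 25), ([0.522, -0.099, -0.0], 161)]
206 [([0.527, -0.004, 0.071], 75), ([0.518, -0.001, 0.075], 85), ([0.511, -0.003, 0.075], 29), ([0.52, -0.092, -0.002], 165)]
208 [([0.526, -0.003, 0.065], 98), ([0.518, -0.002, 0.068], 89), ([0.511, -0.006, 0.065], 30), ([0.518, -0.085, -0.003], 191)]
210 [([0.527, -0.005, 0.056], 111), ([0.518, -0.001, 0.061], 90), ([0.511, -0.004, 0.061], 123), ([0.504, -0.023, 0.046], 179)]
212 [([0.527, -0.006, 0.048], 113), ([0.519, -0.006, 0.05], 131), ([0.511, -0.005, 0.053], 197), ([0.502, -0.016, 0.045], 179)]
214 [([0.518, 0.03, 0.075], 96), ([0.517, 0.001, 0.049], 106), ([0.51, -0.002, 0.049], 172), ([0.501, -0.009, 0.044], 160)]
216 [([0.515, 0.039, 0.077], 100), ([0.508, 0.037, 0.076], 101), ([0.501, 0.033, 0.075], 107), ([0.5, -0.007, 0.04], 171)]
218 [([0.514, 0.046, 0.076], 117), ([0.507, 0.043, 0.075], 102), ([0.499, 0.042, 0.076], 101), ([0.5, -0.007, 0.032], 154)]
220 [([0.511, 0.056, 0.079], 132), ([0.505, 0.051, 0.076], 127), ([0.498, 0.049, 0.076], 103), ([0.49, 0.036, 0.066], 151)]
[-1.444e+01  3.072e+01  9.306e+01  2.000e-02  5.680e+01 -1.570e+00] [ 0.51930716 -0.01230738  0.03738883] [[0.223, 0.975, -0.01], [0.975, -0.223, 0.003], [0.001, -0.01, -1.0]]
```

Depth puts the closed fingertips at z≈0.057 while the TCP reads 0.037, so they are 20 mm above the reading. They should be 17 mm below it, so the reading is about 37 mm low in z. Sideways it agrees. I'll open, go down by that amount in stages and check the tips again.

Emit:
{"op": "apply_moves", "data": {
  "motion": [
    {"tx": 0,"ty": 0,"tz": -0.5,"turn": 0,"jaw": 1},
    {"tx": 0,"ty": 0,"tz": -0.5,"turn": 0,"jaw": 1},
    {"tx": 0,"ty": 0,"tz": -0.5,"turn": 0,"jaw": 1},
    {"tx": 0,"ty": 0,"tz": -0.5,"turn": 0,"jaw": 1},
    {"tx": 0,"ty": 0,"tz": -0.5,"turn": 0,"jaw": 1}
  ]
}}

```text
time_s: 3.85
position: [0.5192, -0.0123, 0.0422]
tool_rot: [[0.223, 0.975, -0.01], [0.975, -0.223, 0.003], [0.001, -0.01, -1.0]]
ft_force: [-0.5, 0.2, -0.4]
grip_width: 0.0603
```

Emit:
{"op": "apply_moves", "data": {
  "motion": [
    {"tx": 0,"ty": 0,"tz": 0,"turn": 0,"jaw": 1},
    {"tx": 0,"ty": 0,"tz": 0,"turn": 0,"jaw": 1},
    {"tx": 0,"ty": 0,"tz": 1,"turn": 0,"jaw": 1},
    {"tx": 0,"ty": 0,"tz": 2,"turn": 0,"jaw": 1},
    {"tx": 0,"ty": 0,"tz": 2.5,"turn": 0,"jaw": 1}
  ]
}}

```text
time_s: 4.27
position: [0.5184, -0.0121, 0.016]
tool_rot: [[0.223, 0.975, -0.012], [0.975, -0.223, 0.003], [0.001, -0.012, -1.0]]
ft_force: [0.3, 0.2, 0.1]
grip_width: 0.0853
```

```bash
python3 - <<'E'
from h import *
from rig import get_image
a,d=get_image('side');P=cloud('side',d)
Q=P[150:240,250:340].reshape(-1,3);c=a[150:240,250:340].reshape(-1,3).mean(1)
for s in(-1,1):
    dd=(Q[:,:2]-G)@N; yy=(Q[:,:2]-G)@Y-.004
    m=(abs(dd-.108)<.03)&(s*yy>.032)&(s*yy<.075)&(Q[:,2]>.008)&(Q[:,2]<.15)&(c<95)
    print(s,m.sum(),np.percentile(Q[m],[0,2,5],axis=0).round(3)[:,2])
go([.519,-.012,0.0])
E
```

```text
-1 407 [0.051 0.063 0.071]
1 288 [0.049 0.054 0.059]
t 4.32 pos [ 0.518  -0.012   0.0154] d,y [0.1079 0.0033] move cm [0.02 0.11 1.54] turn -0.1 F [-1.5  0.7 -0.3] w 0.0858
```

Emit:
{"op": "apply_moves", "data": {
  "motion": [
    {"tx": 0,"ty": 0.1,"tz": 1,"turn": 0,"jaw": 1},
    {"tx": 0,"ty": 0.1,"tz": 1.8,"turn": 0,"jaw": 1},
    {"tx": 0,"ty": 0.1,"tz": 1.8,"turn": 0,"jaw": 1}
  ]
}}

```text
time_s: 4.57
position: [0.518, -0.012, -0.0043]
tool_rot: [[0.223, 0.975, -0.016], [0.975, -0.223, 0.004], [0.001, -0.016, -1.0]]
ft_force: [-0.4, 0.5, 0.1]
grip_width: 0.0852
```

Emit:
{"op": "apply_moves", "data": {
  "motion": [
    {"tx": 0,"ty": 0,"tz": 0,"turn": 0,"jaw": -1},
    {"tx": 0,"ty": 0,"tz": 0,"turn": 0,"jaw": -1},
    {"tx": 0,"ty": 0,"tz": 0,"turn": 0,"jaw": -1},
    {"tx": 0,"ty": 0,"tz": 0,"turn": 0,"jaw": -1},
    {"tx": 0,"ty": 0,"tz": 0,"turn": 0,"jaw": -1}
  ],
  "squeeze": 25
}}

```text
time_s: 4.98
position: [0.5181, -0.012, -0.0039]
tool_rot: [[0.223, 0.975, -0.015], [0.975, -0.223, 0.004], [0.001, -0.016, -1.0]]
ft_force: [-0.8, 1.1, 3.0]
grip_width: 0.0349
```

Emit:
{"op": "apply_moves", "data": {
  "motion": [
    {"tx": 0,"ty": 0,"tz": 0,"turn": 0,"jaw": -1},
    {"tx": 0,"ty": 0,"tz": 0,"turn": 0,"jaw": -1},
    {"tx": 0,"ty": 0,"tz": 0,"turn": 0,"jaw": -1}
  ]
}}

```text
time_s: 5.23
position: [0.5181, -0.012, -0.0039]
tool_rot: [[0.223, 0.975, -0.015], [0.975, -0.223, 0.004], [0.001, -0.016, -1.0]]
ft_force: [-0.6, 0.9, -0.2]
grip_width: 0.0354
```

```bash
python3 - <<'E'
from h import *
g=wd(.026,.004);go([g[0],g[1],.134-.036])
E
```

```text
t 5.23 pos [ 0.5181 -0.012  -0.0039] d,y [0.1079 0.0033] move cm [ -8.19  -0.07 -10.19] turn -0.1 F [-0.6  0.9 -0.2] w 0.0354
```

Width is 35.4 mm against the 36 mm cap, so the cap is held. Next I raise it and draw it toward the guard.

Emit:
{"op": "apply_moves", "data": {
  "motion": [
    {"tx": -0.5,"ty": 0,"tz": -1,"turn": 0,"jaw": -1},
    {"tx": -1.2,"ty": 0,"tz": -2,"turn": 0,"jaw": -1},
    {"tx": -2,"ty": 0,"tz": -3,"turn": 0,"jaw": -1},
    {"tx": -2.8,"ty": 0,"tz": -4,"turn": 0,"jaw": -1},
    {"tx": -3.6,"ty": 0,"tz": -5,"turn": 0,"jaw": -1}
  ]
}}

```text
time_s: 5.65
position: [0.5107, -0.0484, 0.0475]
tool_rot: [[0.224, 0.975, -0.014], [0.975, -0.223, 0.004], [0.001, -0.015, -1.0]]
ft_force: [-0.8, 0.8, -3.8]
grip_width: 0.0357
```

```bash
python3 - <<'E'
from h import *
from rig import get_image
a,d=get_image('side')
cv2.imwrite('pics/l1.png',cv2.resize(a[130:270,220:360],None,fx=4,fy=4)[:,:,::-1])
g=wd(.026,.004);go([g[0],g[1],.095])
E
```

```text
t 5.7 pos [ 0.5114 -0.0498  0.0491] d,y [0.0695 0.0052] move cm [-4.36 -0.16 -4.58] turn -0.2 F [ 0.2 -2.2  0. ] w 0.0355
```

View pics/l1.png

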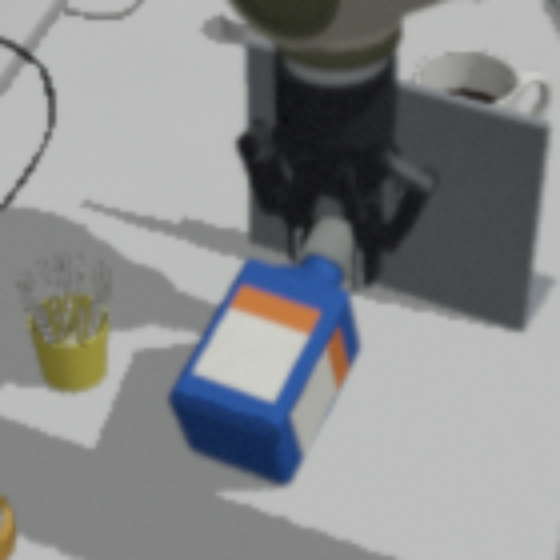

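The bottle (crop 260,370) has swung up about 20° from the bench, its foot still on the bench and the cap in the fingers (330,240). I carry on.

Emit:
{"op": "apply_moves", "data": {
  "motion": [
    {"tx": -0.7,"ty": -0.1,"tz": -1,"turn": 0,"jaw": -1},
    {"tx": -1.5,"ty": -0.1,"tz": -2.2,"turn": 0,"jaw": -1},
    {"tx": -2.3,"ty": -0.1,"tz": -3.4,"turn": 0,"jaw": -1},
    {"tx": -3.2,"ty": -0.1,"tz": -4.6,"turn": 0,"jaw": -1},
    {"tx": -4,"ty": -0.1,"tz": -4.6,"turn": 0,"jaw": -1}
  ]
}}

```text
time_s: 6.12
position: [0.5027, -0.0899, 0.0973]
tool_rot: [[0.224, 0.974, -0.008], [0.975, -0.224, 0.001], [-0.001, -0.008, -1.0]]
ft_force: [1.0, 0.3, -1.5]
grip_width: 0.0353
```

```bash
python3 - <<'E'
from h import *
from rig import get_image
a,d=get_image('side');P=cloud('side',d);hsv=cv2.cvtColor(a,cv2.COLOR_RGB2HSV)
cv2.imwrite('pics/l2.png',cv2.resize(a[130:270,220:360],None,fx=4,fy=4)[:,:,::-1])
m=(hsv[...,0]>100)&(hsv[...,0]<130)&(hsv[...,1]>120);m[:150]=0;m[260:]=0;m[:,:230]=0;m[:,350:]=0
q=P[m];dd=(q[:,:2]-G)@N
i=np.argsort(dd)[-15:];print('outer edge d,z',dd[i].mean().round(3),q[i,2].mean().round(3));print('z min',np.percentile(q[:,2],1),'d at',dd[q[:,2]<.012].round(3)[:6])
g=wd(.024,.004);go([g[0],g[1],.095])
E
```

```text
outer edge d,z 0.299 0.2
z min 0.026503370741824107 d at []
t 6.17 pos [ 0.5024 -0.0912  0.0964] d,y [0.0272 0.0055] move cm [-0.32 -0.15  0.14] turn -0.2 F [-2.4 -6.8  7.6] w 0.0352
```

View pics/l2.png

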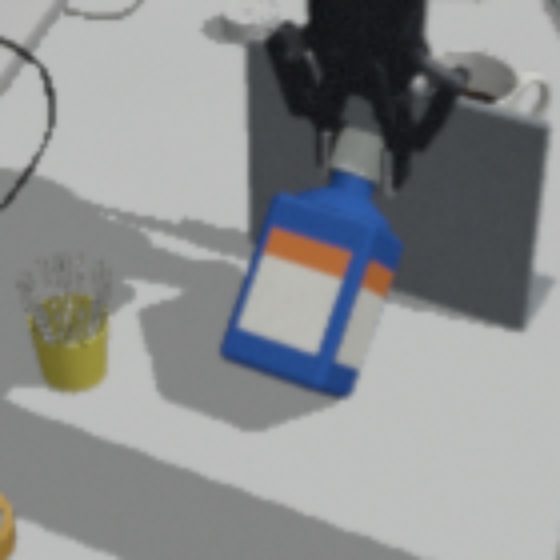

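The bottle leans, cap (crop 360,150) near the guard, outer foot edge from (225,350) to (345,390). I measure its tilt from the outer face.

```bash
cat >> h.py <<'E'
def tilt():
    from rig import get_image
    a,d=get_image('side');P=cloud('side',d)
    hs=cv2.cvtColor(a,cv2.COLOR_RGB2HSV)
    q=P[150:265,250:335].reshape(-1,3);b=hs[150:265,250:335].reshape(-1,3)
    dd=(q[:,:2]-G)@N;yy=(q[:,:2]-G)@Y
    m=(abs(yy)<.05)&(dd>.03)&(dd<.3)&(q[:,2]>.01)&(q[:,2]<.16)&(b[:,1]>60)
    m&=((b[:,0]>100)&(b[:,0]<130)|(b[:,0]<20))
    q,dd,yy=q[m],dd[m],yy[m]
    # side profile: outermost d per height, middle of the bottle
    for z in np.arange(.01,.15,.01):
        s=(abs(q[:,2]-z)<.005)
        if s.sum()>2: print('z %.3f dmax %.3f y %.3f..%.3f n%d'%(z,np.percentile(dd[s],95),yy[s].min(),yy[s].max(),s.sum()))
E
python3 -c "
from h import *
tilt()"
```

```text
z 0.020 dmax 0.129 y -0.034..-0.032 n10
z 0.030 dmax 0.141 y -0.035..-0.029 n15
z 0.040 dmax 0.148 y -0.034..-0.033 n11
z 0.050 dmax 0.164 y -0.035..0.037 n38
z 0.060 dmax 0.164 y -0.034..0.040 n155
z 0.070 dmax 0.156 y -0.034..0.040 n104
z 0.080 dmax 0.144 y -0.035..0.040 n62
z 0.090 dmax 0.133 y -0.036..0.041 n63
z 0.100 dmax 0.124 y -0.034..0.040 n68
z 0.110 dmax 0.114 y -0.034..0.040 n166
z 0.120 dmax 0.104 y -0.034..0.041 n185
z 0.130 dmax 0.093 y -0.032..0.039 n228
```

Tilt is 45° (slope 1.0), with the outer foot edge at d=0.165, z≈0.055, as computed. I nudge it to the guard and open.

Emit:
{"op": "apply_moves", "data": {
  "motion": [
    {"tx": -0.2,"ty": 0,"tz": 0,"turn": 0,"jaw": -1},
    {"tx": -0.4,"ty": 0,"tz": 0.1,"turn": 0,"jaw": -1},
    {"tx": -0.4,"ty": 0,"tz": 0.1,"turn": 0,"jaw": -1}
  ]
}}

```text
time_s: 6.47
position: [0.5017, -0.0952, 0.0949]
tool_rot: [[0.226, 0.974, -0.009], [0.974, -0.226, -0.001], [-0.003, -0.009, -1.0]]
ft_force: [-0.4, -0.9, 3.8]
grip_width: 0.0354
```

Emit:
{"op": "apply_moves", "data": {
  "motion": [
    {"tx": 0,"ty": 0,"tz": 0,"turn": 0,"jaw": 0.2},
    {"tx": 0,"ty": 0,"tz": 0,"turn": 0,"jaw": 0.6},
    {"tx": 0,"ty": 0,"tz": 0,"turn": 0,"jaw": 1},
    {"tx": 0,"ty": 0,"tz": 0,"turn": 0,"jaw": 1},
    {"tx": 0,"ty": 0,"tz": 0,"turn": 0,"jaw": 1}
  ]
}}

```text
time_s: 6.88
position: [0.5016, -0.095, 0.0948]
tool_rot: [[0.226, 0.974, -0.009], [0.974, -0.226, -0.0], [-0.002, -0.009, -1.0]]
ft_force: [-0.3, -0.2, 0.0]
grip_width: 0.0851
```

Emit:
{"op": "apply_moves", "data": {
  "motion": [
    {"tx": 0,"ty": 0,"tz": 0,"turn": 0,"jaw": 1},
    {"tx": 0,"ty": 0,"tz": 0,"turn": 0,"jaw": 1},
    {"tx": 0,"ty": 0,"tz": -2,"turn": 0,"jaw": 1},
    {"tx": 0,"ty": 0,"tz": -5,"turn": 0,"jaw": 1},
    {"tx": 0,"ty": 0,"tz": -9,"turn": 0,"jaw": 1}
  ]
}}

```text
time_s: 7.3
position: [0.5013, -0.0945, 0.1841]
tool_rot: [[0.226, 0.974, -0.014], [0.974, -0.226, 0.002], [-0.001, -0.014, -1.0]]
ft_force: [0.0, 0.1, -0.2]
grip_width: 0.0856
```

```bash
python3 - <<'E'
from h import *
from rig import get_image
tilt()
a,d=get_image('side')
cv2.imwrite('pics/l3.png',cv2.resize(a[130:270,220:360],None,fx=4,fy=4)[:,:,::-1])
g=wd(.215,.002);go([g[0],g[1],.20])
E
```

```text
z 0.020 dmax 0.130 y -0.034..0.001 n9
z 0.030 dmax 0.140 y -0.034..0.022 n19
z 0.040 dmax 0.149 y -0.034..0.011 n16
z 0.050 dmax 0.159 y -0.034..0.033 n35
z 0.060 dmax 0.160 y -0.034..0.040 n133
z 0.070 dmax 0.154 y -0.035..0.042 n141
z 0.080 dmax 0.141 y -0.035..0.040 n59
z 0.090 dmax 0.130 y -0.034..0.041 n63
z 0.100 dmax 0.118 y -0.034..0.041 n74
z 0.110 dmax 0.107 y -0.034..0.041 n160
z 0.120 dmax 0.098 y -0.034..0.041 n211
z 0.130 dmax 0.085 y -0.032..0.040 n179
t 7.4 pos [ 0.5048 -0.0958  0.1903] d,y [0.0232 0.0088] move cm [19.17 -0.77 -1.06] turn -0.2 F [-0.7  0.9  0.3] w 0.0852
```

View pics/l3.png

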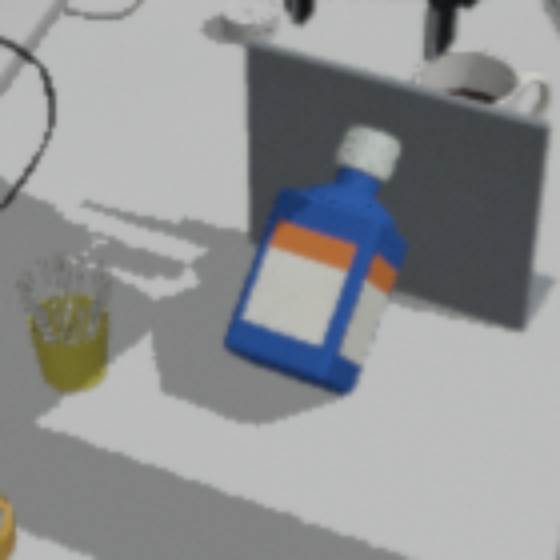

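The bottle rests by itself at about 47°, cap (crop 368,150) on the guard, fingers clear. Next: fingers half open, round to the foot side, down to tips just above the raised edge (z≈0.066), then push.

Emit:
{"op": "apply_moves", "data": {
  "motion": [
    {"tx": 3.5,"ty": -0.1,"tz": -1,"turn": 0,"jaw": 0},
    {"tx": 7.5,"ty": -0.2,"tz": -1,"turn": 0,"jaw": 0},
    {"tx": 11.5,"ty": -0.5,"tz": -1,"turn": 0,"jaw": 0},
    {"tx": 15,"ty": -0.6,"tz": -1,"turn": 0,"jaw": 0},
    {"tx": 18.2,"ty": -0.7,"tz": -1,"turn": 0,"jaw": 0}
  ]
}}

```text
time_s: 7.82
position: [0.5388, 0.0853, 0.199]
tool_rot: [[0.225, 0.974, 0.0], [0.974, -0.225, -0.005], [-0.004, 0.001, -1.0]]
ft_force: [0.2, 0.1, 0.0]
grip_width: 0.0425
```

Emit:
{"op": "apply_moves", "data": {
  "motion": [
    {"tx": 0.5,"ty": 0,"tz": 1,"turn": 0,"jaw": 0},
    {"tx": 0.5,"ty": 0,"tz": 4,"turn": 0,"jaw": 0},
    {"tx": 0.5,"ty": 0,"tz": 8,"turn": 0,"jaw": 0},
    {"tx": 0.5,"ty": 0,"tz": 11,"turn": 0,"jaw": 0},
    {"tx": 0.5,"ty": 0,"tz": 13,"turn": 0,"jaw": 0}
  ]
}}

```text
time_s: 8.23
position: [0.5381, 0.0893, 0.0654]
tool_rot: [[0.225, 0.974, -0.004], [0.974, -0.225, -0.005], [-0.005, -0.003, -1.0]]
ft_force: [0.2, 0.4, 0.1]
grip_width: 0.0432
```

```bash
python3 - <<'E'
from h import *
from rig import get_image
a,d=get_image('side');P=cloud('side',d)
cv2.imwrite('pics/p1.png',cv2.resize(a[130:270,220:360],None,fx=4,fy=4)[:,:,::-1])
g=wd(.19,.003);go([g[0],g[1],.045])
hs=cv2.cvtColor(a,cv2.COLOR_RGB2HSV)
t=dw(telemetry.observe()['position']);dd=(P[...,:2]-G)@N;yy=(P[...,:2]-G)@Y
m=(abs(dd-t[0])<.03)&(abs(yy-t[1])<.045)&(P[...,2]>.02)&(P[...,2]<.2)&(a.max(2)<75)&(hs[...,1]<110)
for s in(-1,1):
    k=m&(s*(yy-t[1])>.005);print(s,k.sum(),np.percentile(P[k][:,2],[0,1,3,6]).round(3),np.percentile(dd[k],[3,50,97]).round(3))
E
```

```text
t 8.28 pos [0.5368 0.0892 0.0627] d,y [ 0.2107 -0.0008] move cm [-2.06  0.4   1.78] turn -0.2 F [-2.1 -1.3 -3.8] w 0.0427
-1 342 [0.092 0.098 0.101 0.109] [0.203 0.221 0.23 ]
1 266 [0.087 0.089 0.094 0.099] [0.202 0.221 0.231]
```

View pics/p1.png

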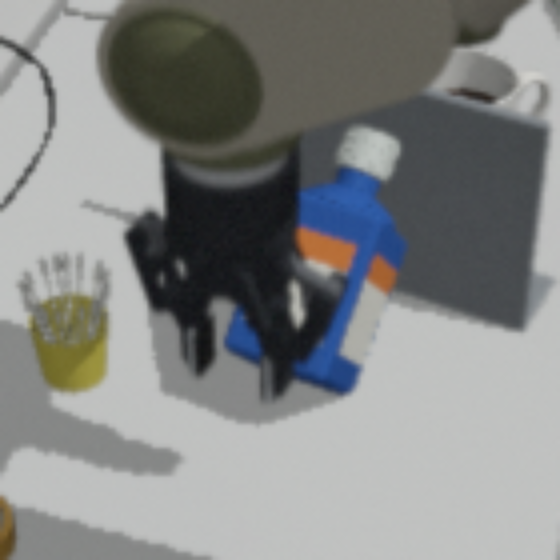

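The fingers (crop 200,370 and 272,395) stand outside the raised foot edge, tips at z≈0.088. I go down 2.2 cm and move in.

Emit:
{"op": "apply_moves", "data": {
  "motion": [
    {"tx": 0,"ty": 0.2,"tz": 1.5,"turn": 0,"jaw": 0},
    {"tx": -1,"ty": 0.3,"tz": 2.2,"turn": 0,"jaw": 0},
    {"tx": -2,"ty": 0.4,"tz": 2.2,"turn": 0,"jaw": 0},
    {"tx": -3,"ty": 0.4,"tz": 2.2,"turn": 0,"jaw": 0},
    {"tx": -4,"ty": 0.4,"tz": 2.2,"turn": 0,"jaw": 0}
  ]
}}

```text
time_s: 8.7
position: [0.5319, 0.0477, 0.0421]
tool_rot: [[0.226, 0.974, -0.007], [0.974, -0.226, -0.005], [-0.006, -0.006, -1.0]]
ft_force: [0.5, -0.5, -0.3]
grip_width: 0.0426
```

```bash
python3 -c "
from h import *
g=wd(.107,.003);go([g[0],g[1],.041]);tilt()"
```

```text
t 8.7 pos [0.5319 0.0477 0.0421] d,y [0.1692 0.0035] move cm [-6.22 -0.02  0.15] turn -0.3 F [ 0.5 -0.5 -0.3] w 0.0426
z 0.020 dmax 0.127 y -0.034..-0.030 n11
z 0.030 dmax 0.141 y -0.034..0.022 n15
z 0.040 dmax 0.149 y -0.034..0.000 n16
z 0.050 dmax 0.160 y -0.034..0.025 n25
z 0.060 dmax 0.160 y -0.034..0.028 n83
z 0.070 dmax 0.166 y -0.035..0.030 n89
z 0.080 dmax 0.172 y -0.035..0.040 n40
z 0.090 dmax 0.171 y -0.034..0.024 n29
z 0.100 dmax 0.173 y -0.034..0.027 n26
z 0.110 dmax 0.181 y -0.049..0.030 n75
z 0.120 dmax 0.098 y -0.049..0.025 n130
z 0.130 dmax 0.088 y -0.032..0.026 n122
z 0.140 dmax 0.188 y 0.005..0.018 n4
```

Not in contact yet. I push slowly, 3 cm over five rows.

Emit:
{"op": "apply_moves", "data": {
  "motion": [
    {"tx": -0.6,"ty": 0,"tz": 0,"turn": 0,"jaw": 0},
    {"tx": -1.2,"ty": 0,"tz": 0,"turn": 0,"jaw": 0},
    {"tx": -1.8,"ty": 0,"tz": 0,"turn": 0,"jaw": 0},
    {"tx": -2.4,"ty": 0,"tz": 0,"turn": 0,"jaw": 0},
    {"tx": -3,"ty": 0,"tz": 0,"turn": 0,"jaw": 0}
  ]
}}

```text
time_s: 9.17
position: [0.5254, 0.0175, 0.0435]
tool_rot: [[0.227, 0.974, -0.004], [0.974, -0.227, -0.004], [-0.004, -0.003, -1.0]]
ft_force: [0.5, 5.4, 0.9]
grip_width: 0.0427
```

```bash
python3 - <<'E'
from h import *
from rig import get_image
g=wd(.107,.003);go([g[0],g[1],.041]);tilt()
a,d=get_image('side');cv2.imwrite('pics/p2.png',cv2.resize(a[130:270,220:360],None,fx=4,fy=4)[:,:,::-1])
E
```

```text
t 9.17 pos [0.5254 0.0175 0.0435] d,y [0.1383 0.004 ] move cm [-3.13 -0.08  0.26] turn -0.3 F [0.5 5.4 0.9] w 0.0427
z 0.020 dmax 0.104 y -0.033..-0.032 n8
z 0.030 dmax 0.116 y -0.034..-0.031 n14
z 0.040 dmax 0.139 y -0.034..0.035 n39
z 0.050 dmax 0.140 y -0.034..0.041 n98
z 0.060 dmax 0.143 y -0.033..0.026 n66
z 0.070 dmax 0.145 y -0.034..0.025 n28
z 0.080 dmax 0.143 y -0.035..-0.030 n24
z 0.090 dmax 0.140 y -0.035..0.036 n21
z 0.100 dmax 0.131 y -0.034..0.027 n18
z 0.110 dmax 0.151 y -0.048..0.046 n44
z 0.120 dmax 0.094 y -0.034..0.023 n36
z 0.130 dmax 0.123 y -0.047..0.030 n109
z 0.140 dmax 0.152 y -0.047..0.019 n53
```

View pics/p2.png

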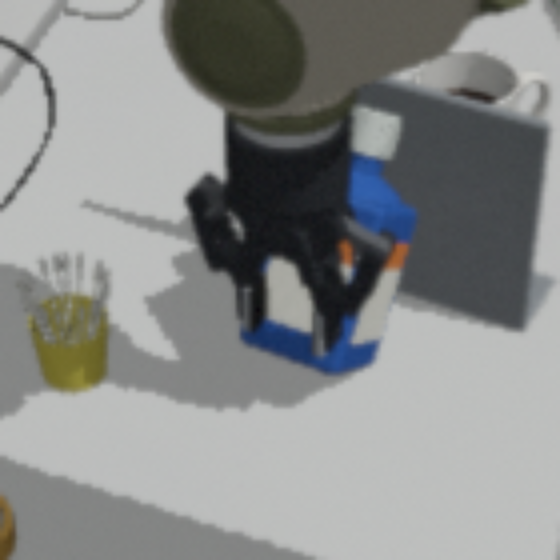

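The fingers push on the outer face above the edge, and the bottle has risen to about 35° with 5.4 N. I go on 3 cm more.

Emit:
{"op": "apply_moves", "data": {
  "motion": [
    {"tx": -0.6,"ty": -0.1,"tz": 0.1,"turn": 0,"jaw": 0},
    {"tx": -1.2,"ty": -0.1,"tz": 0.2,"turn": 0,"jaw": 0},
    {"tx": -1.8,"ty": -0.1,"tz": 0.2,"turn": 0,"jaw": 0},
    {"tx": -2.4,"ty": -0.1,"tz": 0.2,"turn": 0,"jaw": 0},
    {"tx": -3,"ty": -0.1,"tz": 0.2,"turn": 0,"jaw": 0}
  ]
}}

```text
time_s: 9.68
position: [0.5172, -0.013, 0.0415]
tool_rot: [[0.228, 0.974, -0.005], [0.974, -0.228, -0.005], [-0.006, -0.004, -1.0]]
ft_force: [2.1, 6.3, -0.7]
grip_width: 0.0426
```

```bash
python3 -c "
from h import *
g=wd(.107,.003);go([g[0],g[1],.041]);tilt()"
```

```text
t 9.68 pos [ 0.5172 -0.013   0.0415] d,y [0.1067 0.0026] move cm [0.03 0.04 0.05] turn -0.4 F [ 2.1  6.3 -0.7] w 0.0426
z 0.020 dmax 0.072 y -0.035..-0.033 n11
z 0.030 dmax 0.108 y -0.034..0.039 n78
z 0.040 dmax 0.106 y -0.035..0.040 n107
z 0.050 dmax 0.104 y -0.034..0.032 n27
z 0.060 dmax 0.097 y -0.034..-0.027 n11
z 0.070 dmax 0.113 y -0.034..-0.030 n15
z 0.080 dmax 0.106 y -0.035..-0.032 n7
z 0.090 dmax 0.111 y -0.035..0.025 n8
z 0.100 dmax 0.089 y -0.037..0.029 n18
z 0.110 dmax 0.121 y -0.048..0.044 n32
z 0.120 dmax 0.106 y -0.046..-0.019 n33
z 0.130 dmax 0.123 y -0.049..0.050 n63
z 0.140 dmax 0.124 y -0.048..0.050 n23
```

The outer edge is at d≈0.109, z≈0.027, so the tilt is about 20° and the inner edge is about 40 mm from the guard. Now I back off and let it settle onto its foot.

Emit:
{"op": "apply_moves", "data": {
  "motion": [
    {"tx": 0.6,"ty": 0,"tz": 0,"turn": 0,"jaw": 0},
    {"tx": 1.2,"ty": 0,"tz": 0,"turn": 0,"jaw": 0},
    {"tx": 1.8,"ty": 0,"tz": 0,"turn": 0,"jaw": 0},
    {"tx": 2.4,"ty": 0,"tz": 0,"turn": 0,"jaw": 0},
    {"tx": 3,"ty": 0,"tz": 0,"turn": 0,"jaw": 0}
  ]
}}

```text
time_s: 10.15
position: [0.5241, 0.0162, 0.0412]
tool_rot: [[0.227, 0.974, -0.006], [0.974, -0.227, -0.006], [-0.007, -0.004, -1.0]]
ft_force: [0.5, 0.3, -0.7]
grip_width: 0.0427
```

Emit:
{"op": "apply_moves", "data": {
  "motion": [
    {"tx": 0.8,"ty": 0,"tz": 0,"turn": 0,"jaw": 0},
    {"tx": 2,"ty": 0,"tz": 0,"turn": 0,"jaw": 0},
    {"tx": 4,"ty": 0,"tz": 0,"turn": 0,"jaw": 0},
    {"tx": 6,"ty": 0,"tz": 0,"turn": 0,"jaw": 0},
    {"tx": 8,"ty": 0,"tz": 0,"turn": 0,"jaw": 0}
  ]
}}

```text
time_s: 10.57
position: [0.5424, 0.0959, 0.0407]
tool_rot: [[0.227, 0.974, -0.006], [0.974, -0.227, -0.006], [-0.007, -0.004, -1.0]]
ft_force: [0.7, 0.1, 0.9]
grip_width: 0.0427
```

Emit:
{"op": "apply_moves", "data": {
  "motion": [
    {"tx": 0,"ty": 0,"tz": -4,"turn": 0,"jaw": 0},
    {"tx": 0,"ty": 0,"tz": -8,"turn": 0,"jaw": 0},
    {"tx": 0,"ty": 0,"tz": -12,"turn": 0,"jaw": 0},
    {"tx": 0,"ty": 0,"tz": -16,"turn": 0,"jaw": 0},
    {"tx": 0,"ty": 0,"tz": -18,"turn": 0,"jaw": 0}
  ]
}}

```text
time_s: 10.98
position: [0.5444, 0.098, 0.2258]
tool_rot: [[0.226, 0.974, 0.001], [0.974, -0.226, -0.006], [-0.005, 0.003, -1.0]]
ft_force: [-0.5, 0.1, -0.0]
grip_width: 0.0426
```

```bash
python3 - <<'E'
from h import *
from rig import get_image
tilt()
a,d=get_image('side');b,_=get_image('top');f=lambda x:cv2.resize(x,None,fx=2.8,fy=2.8)
cv2.imwrite('pics/e1.png',np.hstack([f(a[130:270,220:360]),f(b[150:290,220:360])])[:,:,::-1])
go([.55,.05,.2])
E
```

```text
z 0.010 dmax 0.111 y -0.035..0.042 n43
z 0.020 dmax 0.111 y -0.035..0.041 n73
z 0.030 dmax 0.111 y -0.034..0.036 n16
z 0.040 dmax 0.109 y -0.034..0.040 n19
z 0.050 dmax 0.111 y -0.033..0.040 n18
z 0.060 dmax 0.111 y -0.034..0.040 n23
z 0.070 dmax 0.110 y -0.035..0.039 n35
z 0.080 dmax 0.111 y -0.035..0.041 n98
z 0.090 dmax 0.111 y -0.037..0.039 n89
z 0.100 dmax 0.111 y -0.035..0.040 n106
z 0.110 dmax 0.110 y -0.035..0.041 n219
z 0.120 dmax 0.103 y -0.030..0.037 n210
z 0.130 dmax 0.090 y -0.019..0.025 n86
z 0.140 dmax 0.087 y -0.012..0.016 n19
t 11.13 pos [0.5438 0.0978 0.222 ] d,y [0.2206 0.0042] move cm [-4.5   1.69  2.23] turn -0.3 F [ 0.7 -0.4 -0.7] w 0.0429
```

View pics/e1.png

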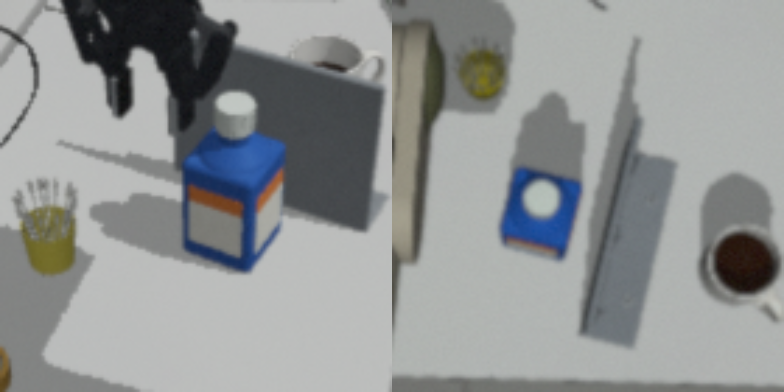

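The bottle stands upright: its outer face is at d=0.111 from z=0.01 to 0.11. That puts the foot centre about 73 mm from the guard's face, a gap of about 35 mm. The gripper is clear.

```bash
python3 -c "
from rig import close_job
print(close_job())"
```

```text
the job is handed in; nothing more can be done
None
```

The blue bottle now stands upright on its own in front of the grey guard, and I handed the job in at about 11 s; no verdict is reported.

- **Lean:** I pinched the cap, swung it up with the foot on the bench and let go. It rested on the guard by itself at about 47° from vertical.
- **Push:** With the fingers half open, I pushed the outer face just above the raised foot edge, with about 5 to 6 N. At about 20° I backed off, and the bottle dropped onto its foot.

**Last checks:**
- **Bottle:** Its outer face is vertical to within about 1–2 mm over 10 cm of height. The foot centre is about 73 mm from the guard's face, a gap of about 35 mm, and about 3 mm off centre along the guard.
- **Gripper:** It was well clear, with wrist force at noise level.
- **Bystanders:** The swab pot and mug look undisturbed. I did not measure them again after the start, and the tape is only partly in the last picture.

**What disagreed:** My first grasp closed on top of the cap with about 7 N. Camera depth showed the fingertips about 37 mm higher than the TCP reading and the stated tip length imply, so I corrected heights by that amount. The second grasp read 35.4 mm against the 36 mm cap.

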